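# Hang the stage ring on the latch hook

### The arm

A 6-joint arm with a two-finger parallel gripper is mounted at the origin on a cart in front of the work surface, level with it; the furniture and walls round the work are solid. World frame = base frame: x ahead of the robot, y to its left, z up, the work surface at z = 0. Lengths are in m, angles in rad, forces in N, time in s.
With the tool pointing down it reaches from about 0.3 to 1 m from the base axis. Payload 5.1 kg.
Tool frame: the origin (TCP) lies midway between the tips of the shut fingers; the grasp point (between the pads) lies 19 mm behind it (arm.hold_point_z is the distance from the TCP to the grasp point, in m); z points along the fingers, y is the line along which they close (so a half turn about z gives the same grasp; the last joint's range is limited). The gripper opens to 95 mm and grips with 3 to 60 N. Pads are 20 mm wide; open, the fingers measure 119 mm over their backs; the gripper's body (75 mm by 180 mm) begins 59 mm behind the grasp point.
Start: joints at [-1.255, 0.124, 1.65, -0, 1.367, -0.083], TCP at [0.252, -0.599, 0.215] pointing down, gripper open.
Joint ranges: [-2.61, 2.61], [-1.02, 2.33], [0.03, 2.71], [-1.35, 4.49], [0.32, 2.68], [-2.91, 2.91]. Speed limits (rad/s): [2.57, 2.57, 3.14, 3.14, 3.14, 3.14].

### API

Orientations are given as a unit quaternion [w, x, y, z].
In Python, from bench import arm gives the robot as it stands. The module is installed in compiled form; this text tells all that it offers.
- The arm moves only by the tool arm_command, never from a script. Its argument "targets" is one flat list of numbers, 7 for each row, row after row: the turn, a rotation vector about the world's x, y, z in degrees, then the shift along the world's x, y, z in mm, then the finger opening in mm, from 0 to 95.1. A call has 1 to 8 rows; each row shifts and turns the commanded pose from where the row before left it; what a row does not reach is not made up. A row lasts 1/12 s, in which the tool goes at most 41.7 mm and 7.16 degrees, less where a joint would pass 70% of its speed; a pose out of reach is approached as far as the arm can. A call is refused whole if a number of a shift passes 41.7 or a number of a turn 7.16, either way. A call with a gripper value outside its range is refused whole. The fingers move at their own pace and stop on an object; the grip force is fixed at half the most. Time passes only in rows, so rows that do not move let the fingers close. It gives the time, the measured TCP pose, the force, the opening and the grip force at its end, in the units of the state.
- arm.state(): the state, without advancing time (a new reading comes with each control period).
- arm.get_image(name): name is "scene" or "top"; returns a dict with "image" (480x640x3 uint8, red, green, blue), "camera_matrix" (3x3 intrinsics, pixels), "D" ([k1, k2, p1, p2, k3] as OpenCV has them; the pictures are not rectified), "origin" and "orientation" of the camera in the world. Camera axes: x right, y down, z forward; pixel columns grow to the right and rows downward; lengths in m; the calibration is good to about 2 mm. A picture is of the moment at which its call begins. There is no depth.
- arm.close_job(): hands the job in; it is judged then, once.
The state is a dict: "time_s": time; "q": joint angles; "joint_vel": joint speeds; "joint_efforts": joint torques, N m; "tcp_pos": TCP position; "ee_rot": TCP orientation; "force": force on the tool from outside, world axes, zero at the start; "ft_torque": the same for the moment, N m; "grip_width": finger opening in m; "finger_force": force on a finger pad.
Only numpy, scipy, OpenCV 4.12 (cv2) and the standard library are available. Lean on these libraries where they do the work, as an engineer would, in place of code of your own. Each camera call takes 0.05 s, during which the arm holds its last target. There are 200 camera calls.

### The job

The rinsed stage ring, the slim open hoop in the rack (not the plate with the small hole), is to hang up to dry. Lift it out of the rack by its rim, bring its rim over the tip of the stand's hook and press it down past the spring latch, gently and by feel, until it sits fully home at the bottom of the hook and the latch has closed above it; then let go. Leave the plate and the other things where they stand.

Things in the scene. Friction and masses are not known exactly. Their poses are not given: they have to be found in the camera images.
- ring: Stage ring: slim round steel hoop, 140 mm outer, 118 mm inner diameter, 8 mm thick, 0.23 to 0.37 kg. Origin at its middle; own x is its axis, z up. It stands upright in either pocket of the rack, middle 78 mm above the desk. Pinch its 8 mm thickness with fingers closing along own x, about 30 mm to the side of the top, so that the top stays free for the hook.
- plate: Another stage insert, aluminium, in the rack's other pocket: the same 140 mm disc, 8 mm thick, but with only a 40 mm hole. Origin at its middle, x along its axis. To be left alone.
- rack: Black strip holding the inserts on edge: 340 mm along own y, 56 along x, 26 high, fixed, origin under its middle. A 10 mm slot along y has two pockets, 18 mm deep and 98 long, centred 80 mm either side of the middle. An insert comes out straight up and is free once its middle is above 105 mm.
- stand: Laboratory stand, fixed. Grey base plate 170 (own x) x 110 x 14 mm, origin under its middle; 12 mm rod, 324 mm high, 50 mm behind the middle (own +x). A boss clamped on the rod carries a J-hook of 7 mm bar in the plane y = 0 that points along own -x: a level bar, then a U that is open at the top, its front arm ending in a tip.
- plumb (a point): Point on the base plate's top (14 mm above the desk) straight below the middle of the hook's U, 95 mm before the rod; axes as the stand's. The U is 16 mm wide inside, round at the bottom. Its inside bottom lies 195 to 245 mm above the desk: the boss is clamped anywhere there, the height is not measured and must be seen or felt. Hung home, the inside of the ring's rim rests there.
- tip_plumb (a point): Point on the base plate's top straight below the hook's very tip, 21 mm before plumb (own -x). The tip is 46 mm above the U's inside bottom, the top of the level bar behind the U 45 mm. The ring goes over the tip from in front, its axis along the stand's x, then back over the U and down; with its middle 240 mm above the desk it clears tip and U at any height of the boss.
- latch (a joint): Spring flap across the U's mouth, 33 mm above its bottom, hinged at the back: 0 rad closed, up to 1.45 pushed down into the U. A rim pressed on it meets 1 to 9 N, is squeezed against the front arm and can stick half-way; within some 5 mm of the bottom the flap slips off the rim and snaps closed above it. The ring's mere weight on top keeps it partly open.
- objective_case: Black-capped screw canister, 42 mm across, 58 mm high, standing on the desk; origin under its middle. Bystander.
- dish: Clear round culture dish with lid, 61 mm across, 15 mm high; origin under its middle. Bystander.
- slide_carton: Flat carton of slides, 30 x 80 x 21 mm, long side along its own y; origin under its middle. Bystander.
Mind the look-alikes: they are no part of the job. Leave any green or yellow look-alike of the ring alone.

How it is judged:
On the way, in this order (a step that is already met when the one before it is completed fails the run):
1. the ring has been lifted clear of the rack (height (world z) of ring above 0.12 m), for 0.1 s.
2. the ring's rim has pushed the latch open (value of joint latch above 0.6 rad and contact force between ring and stand above 0.3 N), for 0.02 s.
At the end, for the whole second after the job is handed in: The ring hangs released and at rest in the hook: its middle over 120 mm above the desk and within 12 mm of the vertical through plumb, borne by the stand, its axis within 0.2 rad of level, the latch closed above its rim (under 0.1 rad) (value of joint latch below 0.1 rad and height (world z) of ring above 0.12 m and contact force between ring and stand above 1 N and horizontal distance between ring and plumb below 0.012 m and angle between ring's own x axis and vertical above 1.37 rad and linear speed of ring below 0.05 m/s); the robot touches nothing.
It fails at once if the ring or the robot is forced against the stand, its hook or its latch with more than 20 N (contact force between any of ring, the arm, the fingers and stand above 20 N).
It fails at once if the plate, the objective canister, the dish or the slide carton is moved more than 20 mm (distance of any of plate, objective_case, dish, slide_carton from where it was at the start of the episode above 0.02 m).
It also fails if it takes over 54 s, if anything falls off the work surface, if the arm or the gripper's body presses on something with over 40 N, if the wrist force passes 120 N, or if a joint passes its speed limit or range.

## Working session

There is one attempt and no reset: what is moved stays moved. The work goes in short steps, Python scripts to look and compute and a tool call to move; the robot and the scene stay as the last step left them, time stands still between calls to the robot, and variables do not carry over. Pictures are saved under pics/ and viewed, at most 10 in all, crops included, and the job is handed in when it is done.

Besides the shell and the picture viewer there is one more tool, called by a JSON object that holds its "op" and its "data". arm_command: Moves the arm, as the interface text tells. Its arguments: {"type":"object","properties":{"targets":{"type":"array"}},"required":["targets"]}

```bash
mkdir -p pics; cat > h.py <<'E'
import numpy as np, cv2
from bench import arm
from scipy.spatial.transform import Rotation as R
def cam(n):
    d=arm.get_image(n); q=np.array(d["orientation"],float)
    d["R"]=R.from_quat(q[[1,2,3,0]]).as_matrix() if q.size==4 else q
    d["K"]=np.array(d["camera_matrix"],float); d["D"]=np.array(d["D"],float); d["o"]=np.array(d["origin"],float)
    return d
def save(d,f): cv2.imwrite(f,d["image"][:,:,::-1])
def ray(d,p):
    u=cv2.undistortPoints(np.array(p,float).reshape(-1,1,2),d["K"],d["D"]).reshape(-1,2)
    return np.c_[u,np.ones(len(u))]@d["R"].T
def onplane(d,p,z):
    r=ray(d,p); return d["o"]+r*((z-d["o"][2])/r[:,2])[:,None]
def proj(d,X):
    Rt=d["R"].T; return cv2.projectPoints(np.array(X,float).reshape(-1,1,3),cv2.Rodrigues(Rt)[0],-Rt@d["o"],d["K"],d["D"])[0].reshape(-1,2)
E
python3 - <<'E'
from h import *
for n in("scene","top"):
    d=cam(n); save(d,f"pics/{n}0.png"); print(n,d["K"].tolist(),d["o"],d["R"].round(3).tolist(),d["D"])
print(arm.state(), arm.hold_point_z)
E
```

```text
scene [[579.5788905084585, 0.0, 323.63721595678464], [0.0, 579.5788905084585, 234.59411496418406], [0.0, 0.0, 1.0]] [-0.02962049  0.78248704  0.89835459] [[-0.869, -0.27, 0.415], [-0.495, 0.491, -0.717], [-0.01, -0.828, -0.561]] [-0.18828674  0.          0.          0.          0.        ]
top [[562.6149518712673, 0.0, 311.4053265204117], [0.0, 562.6149518712673, 237.25497076498323], [0.0, 0.0, 1.0]] [ 0.29024427 -0.17617068  1.47758364] [[-0.03, -0.985, 0.168], [-1.0, 0.03, 0.0], [-0.005, -0.168, -0.986]] [-0.02025577  0.          0.          0.          0.        ]
{'time_s': 0.1, 'q': array([-1.25460351e+00,  1.24390632e-01,  1.65153210e+00, -2.22516971e-06,
        1.36752271e+00, -8.25846149e-02]), 'joint_vel': array([-0.00083716, -0.0029799 , -0.00351368, -0.00032368, -0.00123776,
       -0.00086201]), 'joint_efforts': array([ 1.02974695e-06, -4.18882012e+01, -3.61095679e+01,  7.76066724e-02,
        4.61576600e-02, -9.65837671e-05]), 'tcp_pos': array([ 0.2521887 , -0.59844716,  0.21354502]), 'ee_rot': array([-9.19954522e-04,  9.80187373e-01,  1.98070329e-01, -1.09042759e-04]), 'force': array([-0.05561155,  0.60469735,  0.96333764]), 'ft_torque': array([-0.00967083,  0.03335972,  0.00487489]), 'finger_force': 0.0, 'grip_width': 0.09499971275425162} 0.0188
```

View pics/scene0.png

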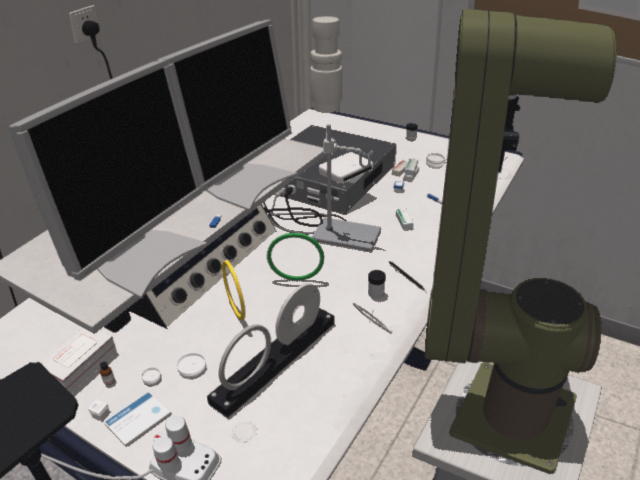

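View pics/top0.png

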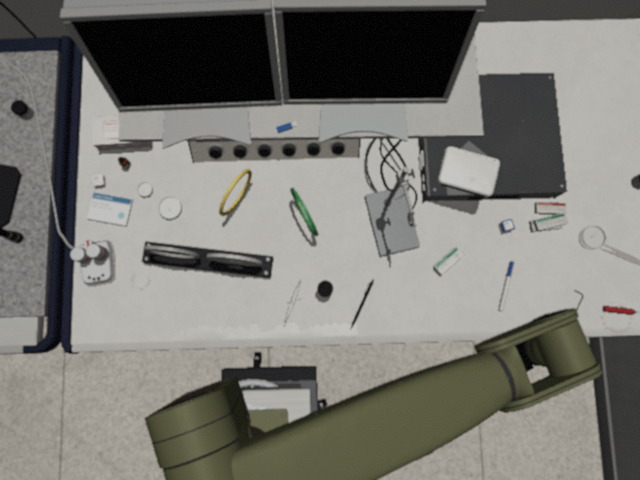

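The scene picture shows the rack from (215,395) to (330,320). Candidates for the ring:
- Grey hoop at scene (246,357): slim, grey and standing in the rack, so it fits the description.
- Grey disc with a small hole at (298,313): this is the plate.
- Yellow hoop at (233,290) and green hoop at (295,257): look-alikes.

The stand's base is at (348,234), with the hook near (365,158). Next I'll measure and make one enlarged crop to confirm.

```bash
cat > m.py <<'E'
from h import *
t=cam("top"); s=cam("scene")
g=cv2.cvtColor(t["image"],cv2.COLOR_RGB2GRAY); 
def big(m,box):
    x0,y0,x1,y1=box; mm=np.zeros_like(m); mm[y0:y1,x0:x1]=m[y0:y1,x0:x1]
    c=max(cv2.findContours(mm,0,1)[0],key=cv2.contourArea); return c
m=(g<70).astype(np.uint8)*255; m=cv2.morphologyEx(m,cv2.MORPH_CLOSE,np.ones((9,9)))
c=big(m,(130,232,285,285)); P=onplane(t,c.reshape(-1,2),0.026)[:,:2]
r=cv2.minAreaRect((P*1000).astype(np.float32)); print("rack",r)
print("base sample",g[225,378:410:6],g[240,395],g[230,440])
hsv=cv2.cvtColor(t["image"],cv2.COLOR_RGB2HSV)
m=((g>75)&(g<150)).astype(np.uint8)*255; m=cv2.morphologyEx(m,cv2.MORPH_OPEN,np.ones((3,3)));
c2=big(m,(362,175,422,262)); P=onplane(t,c2.reshape(-1,2),0.014)[:,:2]
r=cv2.minAreaRect((P*1000).astype(np.float32)); print("base",r,cv2.boxPoints(r).round(0).tolist())
a=cv2.resize(s["image"][270:410,200:345],None,fx=2.7,fy=2.7,interpolation=2)
b=cv2.resize(s["image"][115:255,305:410],None,fx=2.7,fy=2.7,interpolation=2)
T=t["image"].copy()
cv2.drawContours(T,[c2],-1,(255,0,0),1);cv2.drawContours(T,[c],-1,(0,255,0),1)
e=cv2.resize(T[165:275,360:430],None,fx=2,fy=2,interpolation=2); f=cv2.resize(T[235:285,135:280],None,fx=2.7,fy=2.7,interpolation=2)
W=np.zeros((600,700,3),np.uint8)
for im,y,x in((a,0,0),(b,0,395),(f,380,0),(e,379,420)): W[y:y+im.shape[0],x:x+im.shape[1]]=im[:600-y,:700-x]
cv2.imwrite("pics/c1.png",W[:,:,::-1])
E
python3 m.py
```

```text
rack ((486.2846984863281, 97.0951919555664), (335.7899169921875, 55.49330520629883), 81.50260162353516)
base sample [ 60  70 115 138 136 128] 139 180
base ((583.906005859375, -394.64697265625), (218.65992736816406, 127.96466827392578), 10.468720436096191) [[465.0, -352.0], [488.0, -477.0], [703.0, -438.0], [680.0, -312.0]]
```

View pics/c1.png

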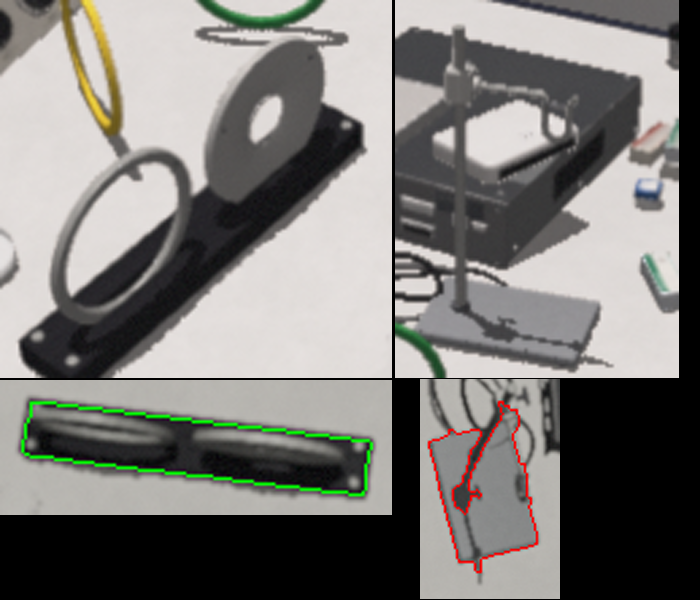

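The crop confirms it: the open grey hoop in the +y pocket is the ring, and the small-hole disc in the other pocket is the plate. The rod stands at the far end of the base and the hook points towards the robot. Next come the stand's pose and the hook's height.

```bash
cat > m2.py <<'E'
from h import *
t=cam("top"); s=cam("scene")
g=cv2.cvtColor(t["image"],cv2.COLOR_RGB2GRAY); gs=cv2.cvtColor(s["image"],cv2.COLOR_RGB2GRAY)
cr=(2,30,1e-3*10)
c=np.array([[365,195.5],[380,256.5],[419,247.5]],np.float32).reshape(-1,1,2)
c=cv2.cornerSubPix(g,c.copy(),(4,4),(-1,-1),(3,30,.01)).reshape(-1,2); P=onplane(t,c,.014); print(c,P.round(4),np.linalg.norm(P[0]-P[1]),np.linalg.norm(P[2]-P[1]))
# scene: base top corners right, bottom-right(near), left
k=np.array([[305+205/2.7,115+303/2.7],[305+180/2.7,115+358/2.7]],np.float32)
print("scene corners",onplane(s,k,.014).round(4), "rod foot",onplane(s,[[329.3,228]],.014).round(4))
x=P[0]-P[1]; x/=np.linalg.norm(x); w=P[2]-P[1]; w/=np.linalg.norm(w)
# x = stand +x, stand y = z cross x
ang=np.degrees(np.arctan2(x[1],x[0])); ang2=np.degrees(np.arctan2(w[1],w[0]))+90; A=np.radians((ang+ang2)/2); print("yaw",ang,ang2)
ex=np.array([np.cos(A),np.sin(A),0]); ey=np.array([-np.sin(A),np.cos(A),0])
C=(P[0]+P[2])/2; C[2]=0; plumb=C-45*1e-3*ex; print("centre",C,"plumb",plumb)
# ring predicted
rc=np.array([486.3,97.1])/1000; ry=np.array([.148,.989]); O=np.r_[rc+.08*ry,.078]
th=np.linspace(0,2*np.pi,40); circ=O+.0645*(np.cos(th)[:,None]*np.r_[ry,0]+np.sin(th)[:,None]*np.array([0,0,1]))
S=s["image"].copy()
def sub(x0,y0,x1,y1,f):
    I=cv2.resize(S[y0:y1,x0:x1],None,fx=f,fy=f,interpolation=2)
    return I,(lambda p:tuple(int(v) for v in ((np.array(p)-[x0-.5,y0-.5])*f)))
I,fn=sub(205,310,285,400,4)
for p in proj(s,circ): cv2.circle(I,fn(p),1,(255,0,0),-1)
J,fj=sub(318,118,383,178,6)
for h in range(190,310,10):
  for dx in (-21,-8,0,8,95):
    q=fj(proj(s,plumb+dx*1e-3*ex+[0,0,h/1000])[0]); cv2.circle(J,q,1,(255,0,0) if h%50 else (0,160,255),-1)
W=np.zeros((400,790,3),np.uint8); W[:360,:320]=I[:360]; W[:360,330:330+J.shape[1]]=J[:360]
cv2.imwrite("pics/c2.png",W[:,:,::-1])
E
python3 m2.py
```

```text
[[363.4421  196.09018]
 [379.3722  257.00485]
 [419.2525  246.7211 ]] [[ 0.6466 -0.3184  0.014 ]
 [ 0.4814 -0.3526  0.014 ]
 [ 0.5054 -0.4589  0.014 ]] 0.1687441899000646 0.10892004959191366
scene corners [[ 0.5031 -0.4566  0.014 ]
 [ 0.4832 -0.3562  0.014 ]] rod foot [[ 0.6267 -0.3841  0.014 ]]
yaw 11.715463354190385 12.729413903425865
centre [ 0.57601864 -0.38860347  0.        ] plumb [ 0.53203865 -0.39813031  0.        ]
```

View pics/c2.png

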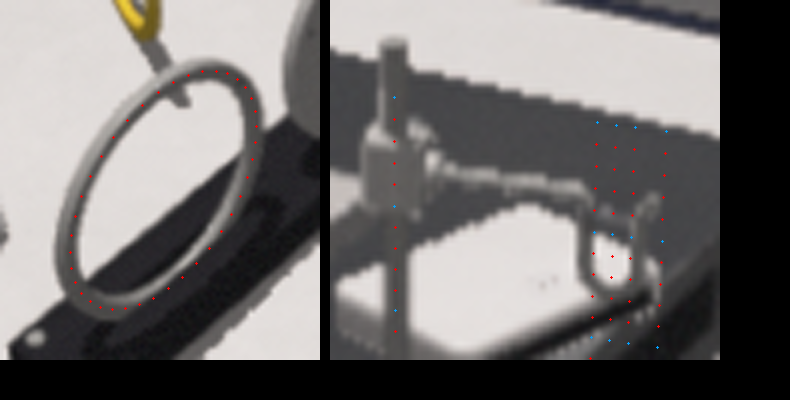

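The scene crop agrees with my prediction for the ring to about 2 mm, giving a middle near (0.499, 0.177). The U's inside bottom reads about z = 0.227 (tip at crop (655,195), bottom at (612,285)), and the stand's yaw is 12.2°. I'll grasp on the ring's +y side, 33 mm off the top, with the tool leaning 20° outwards so the body clears the rod. First, the approach.

{"op": "arm_command", "data": {"targets": [0,0,6.5,6,40,5,50,0,0,6.5,6,40,5,50,0,0,6.5,6,40,5,50,0,0,6.5,6,40,5,50,0,0,6.5,6,40,5,50,0,0,6.5,6,40,5,50,0,0,6.5,6,40,5,50,0,0,6.5,6,40,5,50]}}

```text
time_s: 0.97
tcp_pos: [0.3001, -0.2772, 0.2548]
ee_rot: [0.0, 0.793, 0.61, 0.0]
force: [0.7, 0.5, 0.2]
grip_width: 0.0511
finger_force: 0.0
```

{"op": "arm_command", "data": {"targets": [0,0,6.6,14,38,0,50,0,0,0,14,38,0,50,0,0,0,14,38,0,50,0,0,0,14,38,0,50,0,0,0,14,38,0,50,0,0,0,14,38,0,50,0,0,0,14,38,0,50,0,0,0,14,38,0,50]}}

```text
time_s: 1.63
tcp_pos: [0.4125, 0.0272, 0.255]
ee_rot: [0.001, 0.758, 0.653, 0.001]
force: [0.6, -1.0, -0.5]
grip_width: 0.0499
finger_force: 0.0
```

{"op": "arm_command", "data": {"targets": [-6.6,1,0,16,35,-9,50,-6.6,1,0,16,35,-9,50,-6.6,1,0,16,35,-9,50,0,0,0,16,35,-9,50,0,0,0,16,35,-9,50,0,0,0,16,33,-9,50,0,0,0,0,0,0,50,0,0,0,0,0,0,50]}}

```text
time_s: 2.3
tcp_pos: [0.5071, 0.2316, 0.1994]
ee_rot: [0.11, 0.746, 0.644, -0.131]
force: [-0.6, 0.9, 0.6]
grip_width: 0.05
finger_force: 0.0
```

```bash
python3 - <<'E'
from h import *
s=cam("scene");t=cam("top")
st=arm.state();q=st["ee_rot"];M=R.from_quat(q[[1,2,3,0]]).as_matrix();print(M.round(3),st["tcp_pos"])
a=cv2.resize(s["image"][240:410,180:345],None,fx=2.4,fy=2.4); b=cv2.resize(t["image"][190:300,120:290],None,fx=2.3,fy=2.3)
W=np.zeros((420,800,3),np.uint8); W[:a.shape[0],:a.shape[1]]=a; W[:b.shape[0],400:400+b.shape[1]]=b
cv2.imwrite("pics/c3.png",W[:,:,::-1])
E
```

```text
[[ 0.14   0.989 -0.052]
 [ 0.932 -0.149 -0.331]
 [-0.335 -0.002 -0.942]] [0.50711138 0.22999221 0.20136009]
```

View pics/c3.png

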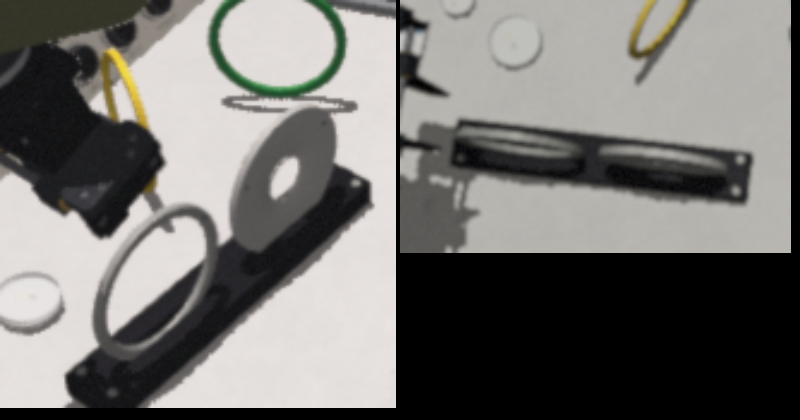

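The fingers sit at top pixel (136,241), where the projected TCP should be, and straddle the ring's plane. I'll go down along the tool axis and close.

{"op": "arm_command", "data": {"targets": [0,0,0,-1,-7,-21,50,0,0,0,-1,-7,-21,50,0,0,0,-1,-7,-22,50,0,0,0,-1,-7,-21,50,0,0,0,0,0,0,50,0,0,0,0,0,0,25,0,0,0,0,0,0,0,0,0,0,0,0,0,0]}}

```text
time_s: 3.07
tcp_pos: [0.5046, 0.2028, 0.1188]
ee_rot: [0.111, 0.747, 0.643, -0.127]
force: [-0.1, 0.2, 0.2]
grip_width: 0.0354
finger_force: 0.0
```

{"op": "arm_command", "data": {"targets": [0,0,0,0,0,0,0,0,0,0,0,0,0,0,0,0,0,0,0,0,0,0,0,0,0,0,0,0,0,0,0,0,0,0,0]}}

```text
time_s: 3.48
tcp_pos: [0.5035, 0.2026, 0.1166]
ee_rot: [0.11, 0.747, 0.643, -0.129]
force: [0.5, 0.6, 1.5]
grip_width: 0.0075
finger_force: 30.0
```

{"op": "arm_command", "data": {"targets": [0,0,0,0,0,8,0,0,0,0,0,0,14,0,0,0,0,0,0,18,0,0,0,0,0,0,18,0,0,0,0,0,0,20,0,0,0,0,0,0,24,0,0,0,0,0,0,24,0,0,0,0,0,0,24,0]}}

```text
time_s: 4.15
tcp_pos: [0.5028, 0.2024, 0.2681]
ee_rot: [0.11, 0.747, 0.643, -0.129]
force: [0.7, 0.2, -2.3]
grip_width: 0.0074
finger_force: 30.0
```

{"op": "arm_command", "data": {"targets": [0,0,0,0,0,12,0,0,0,0,0,0,0,0,0,0,0,0,0,0,0,0,0,0,0,0,0,0]}}

```text
time_s: 4.48
tcp_pos: [0.5025, 0.2021, 0.2764]
ee_rot: [0.11, 0.747, 0.643, -0.131]
force: [-0.3, 0.1, -2.6]
grip_width: 0.0071
finger_force: 30.0
```

```bash
python3 - <<'E'
from h import *
s=cam("scene"); st=arm.state();q=st["ee_rot"];M=R.from_quat(q[[1,2,3,0]]).as_matrix();print(st["tcp_pos"],M.round(3),st["force"])
ry=M[:,0]*np.array([1,1,0]); ry/=np.linalg.norm(ry)
G=st["tcp_pos"]-.0188*M[:,2]; O=G-.033*ry-np.array([0,0,.0554]); print("O",O)
I=s["image"].copy(); x0,y0,f=150,170,4
uv=proj(s,O[None])[0]; x0,y0=int(uv[0])-75,int(uv[1])-75
I=cv2.resize(I[y0:y0+150,x0:x0+150],None,fx=f,fy=f,interpolation=2)
th=np.linspace(0,2*np.pi,60)
for r in(.059,.07):
  for p in proj(s,O+r*(np.cos(th)[:,None]*ry+np.sin(th)[:,None]*np.array([0,0,1]))): cv2.circle(I,tuple(int(v) for v in (p-[x0-.5,y0-.5])*f),1,(255,0,0),-1)
cv2.imwrite("pics/c4.png",I[:,:,::-1])
E
```

```text
[0.50234021 0.20206027 0.27597733] [[ 0.139  0.989 -0.055]
 [ 0.931 -0.149 -0.332]
 [-0.337 -0.005 -0.942]] [ 0.47169187 -0.31444275 -1.89298819]
O [0.49849884 0.17566549 0.23828031]
```

View pics/c4.png

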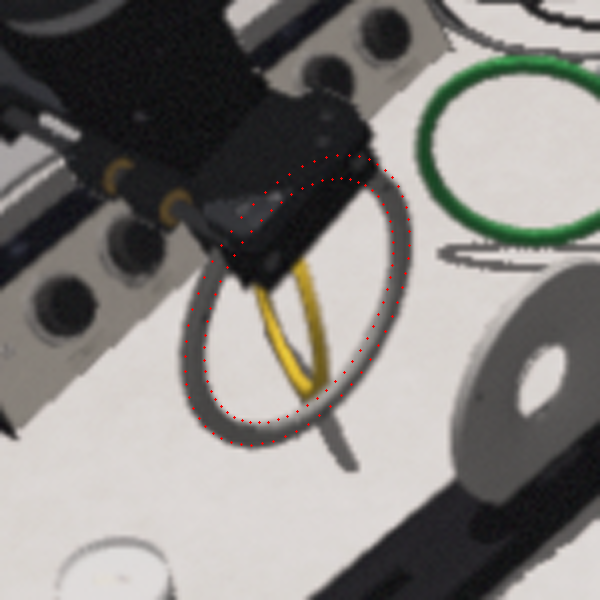

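The ring is lifted and hangs as predicted (overlay within about 1.5 mm). Next I'll carry it in front of the hook with a yaw of +20.8°.

{"op": "arm_command", "data": {"targets": [0,0,2.6,-5,-10,0,0,0,0,2.6,-5,-20,0,0,0,0,2.6,-5,-32,0,0,0,0,2.6,-5,-38,0,0,0,0,2.6,-5,-38,0,0,0,0,2.6,-5,-38,0,0,0,0,2.6,-5,-38,0,0,0,0,2.6,-5,-38,0,0]}}

```text
time_s: 5.2
tcp_pos: [0.4617, -0.0509, 0.2759]
ee_rot: [0.13, 0.617, 0.768, -0.108]
force: [1.2, 0.9, -2.6]
grip_width: 0.0079
finger_force: 30.0
```

{"op": "arm_command", "data": {"targets": [0,0,0,-4,-38,0,0,0,0,0,0,-38,0,0,0,0,0,0,-38,0,0,0,0,0,0,-38,0,0,0,0,0,0,-38,0,0,0,0,0,0,-38,0,0,0,0,0,0,-30,0,0,0,0,0,0,-25,0,0]}}

```text
time_s: 5.87
tcp_pos: [0.4575, -0.3344, 0.2754]
ee_rot: [0.129, 0.619, 0.767, -0.108]
force: [0.6, 0.1, -2.8]
grip_width: 0.0076
finger_force: 30.0
```

{"op": "arm_command", "data": {"targets": [0,0,0,0,-20,0,0,0,0,0,0,-15,0,0,0,0,0,0,-10,0,0,0,0,0,0,-9,0,0,0,0,0,0,0,0,0,0,0,0,0,0,0,0,0,0,0,0,0,0,0]}}

```text
time_s: 6.45
tcp_pos: [0.4595, -0.3857, 0.2781]
ee_rot: [0.132, 0.618, 0.767, -0.107]
force: [0.4, -0.1, -3.2]
grip_width: 0.0077
finger_force: 30.0
```

```bash
cat > v.py <<'E'
from h import *
import sys
plumb=np.array([.532,-.398,0]);A=np.radians(12.2);ex=np.array([np.cos(A),np.sin(A),0]);ey=np.array([-np.sin(A),np.cos(A),0])
s=cam("scene");t=cam("top"); st=arm.state();q=st["ee_rot"];M=R.from_quat(q[[1,2,3,0]]).as_matrix();print(st["tcp_pos"],M.round(3).tolist(),st["force"])
ry=M[:,0]*np.array([1,1,0]); ry/=np.linalg.norm(ry); ax=M[:,1]
print("yaw",np.degrees(np.arctan2(ax[1],ax[0])))
G=st["tcp_pos"]-.0188*M[:,2]; O=G-.033*ry-np.array([0,0,.0554]); d=O-plumb; print("O",O,"stand x,y",(d@ex).round(4),(d@ey).round(4))
th=np.linspace(0,2*np.pi,60); f=4; ims=[]
for c,half in((s,(70,75)),(t,(70,75))):
  u=proj(c,((O+plumb+[0,0,.23])/2)[None] if 0 else (plumb+[0,0,.23])[None])[0]; x0,y0=(u-half).astype(int)
  I=cv2.resize(c["image"][y0:y0+150,x0:x0+130],None,fx=3,fy=4-1,interpolation=2)
  pts=np.r_[O+.07*(np.cos(th)[:,None]*ry+np.sin(th)[:,None]*np.array([0,0,1])),[plumb+a*ex+[0,0,z] for a,z in((-.021,.273),(0,.227),(.095,.324),(-.008,.227),(.008,.227))]]
  for p in proj(c,pts): cv2.circle(I,tuple(int(v) for v in (p-[x0-.5,y0-.5])*3),1,(255,0,0),-1)
  ims.append(I)
cv2.imwrite(sys.argv[1],np.hstack(ims)[:,:,::-1])
E
python3 v.py pics/c5.png
```

```text
[ 0.45955403 -0.38574462  0.27835448] [[-0.201, 0.977, 0.07], [0.921, 0.213, -0.327], [-0.335, -0.001, -0.942]] [-0.50157278  0.08887299 -2.86479512]
yaw 12.279792695011702
O [ 0.4652714  -0.41183054  0.24066927] stand x,y -0.0681 0.0006
```

View pics/c5.png

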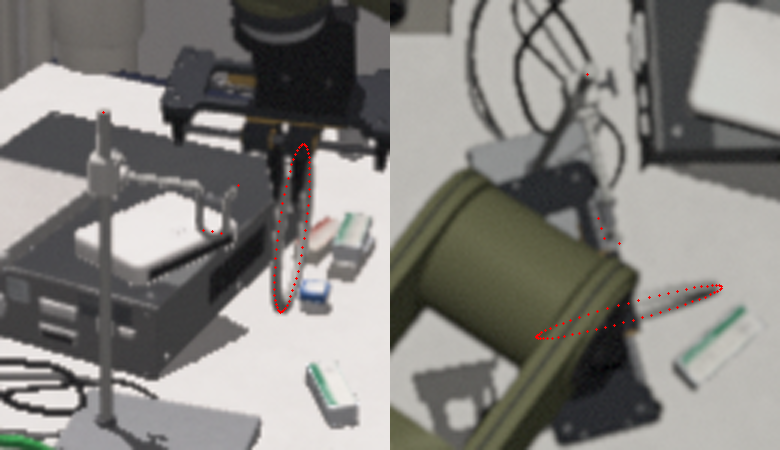

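The tip and rod-top dots lie on the hook and rod, and the ring stands 68 mm in front of the U and is centred. I'll move it back over the U.

{"op": "arm_command", "data": {"targets": [0,0,0,8,1.7,0,0,0,0,0,9,2,0,0,0,0,0,9,2,0,0,0,0,0,9,2,0,0,0,0,0,9,2,0,0,0,0,0,9,2,0,0,0,0,0,7,1.5,0,0,0,0,0,6,1.3,0,0]}}

```text
time_s: 7.22
tcp_pos: [0.5263, -0.3718, 0.278]
ee_rot: [0.132, 0.618, 0.767, -0.107]
force: [0.4, 0.1, -3.1]
grip_width: 0.0077
finger_force: 30.0
```

{"op": "arm_command", "data": {"targets": [0,0,0,0,0,0,0,0,0,0,0,0,0,0,0,0,0,0,0,0,0]}}

```text
time_s: 7.47
tcp_pos: [0.5251, -0.3722, 0.2781]
ee_rot: [0.132, 0.619, 0.767, -0.107]
force: [0.1, -0.3, -3.4]
grip_width: 0.0079
finger_force: 30.0
```

```bash
python3 v.py pics/c6.png
```

```text
[ 0.52490366 -0.37227413  0.27827416] [[-0.199, 0.977, 0.069], [0.921, 0.211, -0.328], [-0.335, -0.002, -0.942]] [-0.0308578   0.52664779 -1.46951035]
yaw 12.185611559681726
O [ 0.53058744 -0.3983655   0.24058828] stand x,y -0.0015 -0.0001
```

View pics/c6.png

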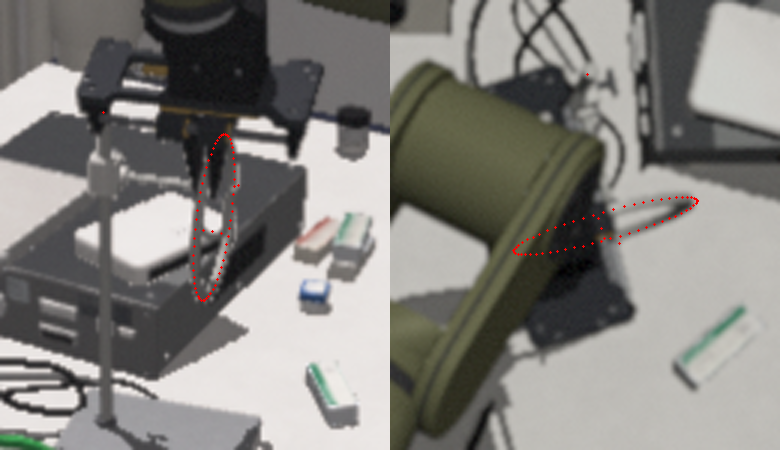

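The ring's rim is over the U at (-1.5, 0) mm. I'll lower it to just above the latch and feel.

{"op": "arm_command", "data": {"targets": [0,0,0,1,0,-4,0,0,0,0,0,0,-6,0,0,0,0,0,0,-6,0,0,0,0,0,0,-6,0,0,0,0,0,0,-5,0,0,0,0,0,0,-4,0,0,0,0,0,0,-2,0,0,0,0,0,0,0,0]}}

```text
time_s: 8.23
tcp_pos: [0.526, -0.3719, 0.2442]
ee_rot: [0.131, 0.619, 0.767, -0.107]
force: [1.1, 0.2, -2.3]
grip_width: 0.0077
finger_force: 30.0
```

{"op": "arm_command", "data": {"targets": [0,0,0,0,0,-2,0,0,0,0,0,0,-2,0,0,0,0,0,0,-2,0,0,0,0,0,0,0,0]}}

```text
time_s: 8.57
tcp_pos: [0.5261, -0.372, 0.2388]
ee_rot: [0.132, 0.619, 0.767, -0.107]
force: [-0.9, -0.1, -3.6]
grip_width: 0.0077
finger_force: 30.0
```

{"op": "arm_command", "data": {"targets": [0,0,0,0,0,-2,0,0,0,0,0,0,-2,0,0,0,0,0,0,0,0]}}

```text
time_s: 8.82
tcp_pos: [0.5264, -0.3723, 0.2357]
ee_rot: [0.132, 0.619, 0.767, -0.107]
force: [-1.7, 1.3, -0.0]
grip_width: 0.0076
finger_force: 30.0
```

Contact is felt at TCP z of about 0.237, so home should be near 0.205. I'll press on in small steps.

{"op": "arm_command", "data": {"targets": [0,0,0,0,0,-2,0,0,0,0,0,0,-2,0,0,0,0,0,0,0,0]}}

```text
time_s: 9.07
tcp_pos: [0.5268, -0.3727, 0.2325]
ee_rot: [0.133, 0.618, 0.767, -0.108]
force: [-1.5, 1.2, 3.9]
grip_width: 0.0079
finger_force: 30.0
```

{"op": "arm_command", "data": {"targets": [0,0,0,0,0,-2,0,0,0,0,0,0,-2,0,0,0,0,0,0,0,0]}}

```text
time_s: 9.32
tcp_pos: [0.526, -0.3728, 0.2276]
ee_rot: [0.132, 0.619, 0.767, -0.108]
force: [-2.4, -2.7, 2.9]
grip_width: 0.0077
finger_force: 30.0
```

{"op": "arm_command", "data": {"targets": [0,0,0,0,0,-2,0,0,0,0,0,0,-2,0,0,0,0,0,0,0,0]}}

```text
time_s: 9.57
tcp_pos: [0.5253, -0.3719, 0.2217]
ee_rot: [0.13, 0.619, 0.767, -0.108]
force: [-3.3, -1.5, 0.7]
grip_width: 0.0079
finger_force: 30.0
```

{"op": "arm_command", "data": {"targets": [0,0,0,0,0,-2,0,0,0,0,0,0,-2,0,0,0,0,0,0,0,0]}}

```text
time_s: 9.82
tcp_pos: [0.525, -0.3715, 0.2168]
ee_rot: [0.13, 0.619, 0.767, -0.107]
force: [-5.1, -1.6, -1.8]
grip_width: 0.0078
finger_force: 30.0
```

Something pushes the tool towards −x (−5 N): the folded flap takes up room at the back of the U. I'll ease 2 mm forward while going down.

{"op": "arm_command", "data": {"targets": [0,0,0,-2,-0.4,0,0,0,0,0,0,0,-2,0,0,0,0,0,0,0,0]}}

```text
time_s: 10.07
tcp_pos: [0.5238, -0.3722, 0.2163]
ee_rot: [0.131, 0.619, 0.767, -0.107]
force: [-4.1, -1.6, -1.2]
grip_width: 0.0075
finger_force: 30.0
```

{"op": "arm_command", "data": {"targets": [0,0,0,0,0,-2,0,0,0,0,0,0,-2,0,0,0,0,0,0,0,0]}}

```text
time_s: 10.32
tcp_pos: [0.5241, -0.3725, 0.2128]
ee_rot: [0.132, 0.619, 0.767, -0.107]
force: [-5.0, -1.2, -0.6]
grip_width: 0.0078
finger_force: 30.0
```

{"op": "arm_command", "data": {"targets": [0,0,0,-1,0,-2,0,0,0,0,0,0,-2,0,0,0,0,0,0,0,0]}}

```text
time_s: 10.57
tcp_pos: [0.524, -0.372, 0.2085]
ee_rot: [0.132, 0.618, 0.767, -0.106]
force: [1.4, 0.2, -3.2]
grip_width: 0.0081
finger_force: 30.0
```

{"op": "arm_command", "data": {"targets": [0,0,0,0,0,-2,0,0,0,0,0,0,0,0,0]}}

```text
validation failed for argument at $.ta...
```

The side force vanished, so the flap has snapped off the rim. I'll continue down to the bottom.

{"op": "arm_command", "data": {"targets": [0,0,0,0,0,-2,0,0,0,0,0,0,0,0]}}

```text
time_s: 10.73
tcp_pos: [0.5242, -0.3723, 0.2074]
ee_rot: [0.133, 0.618, 0.767, -0.107]
force: [1.7, -0.1, -2.1]
grip_width: 0.0079
finger_force: 30.0
```

{"op": "arm_command", "data": {"targets": [0,0,0,0,0,-1.5,0,0,0,0,0,0,0,0]}}

```text
time_s: 10.9
tcp_pos: [0.5244, -0.3726, 0.2067]
ee_rot: [0.133, 0.618, 0.767, -0.107]
force: [3.0, 1.0, 1.0]
grip_width: 0.0077
finger_force: 30.0
```

```bash
python3 - <<'E'
from h import *
s=cam("scene"); print(arm.state()["force"],arm.state()["tcp_pos"])
cv2.imwrite("pics/c7.png",cv2.resize(s["image"][110:210,310:410],None,fx=6,fy=6,interpolation=cv2.INTER_CUBIC)[:,:,::-1])
E
```

```text
[ 2.53185543  1.33437038 -0.59325843] [ 0.52432878 -0.3725682   0.20665491]
```

View pics/c7.png

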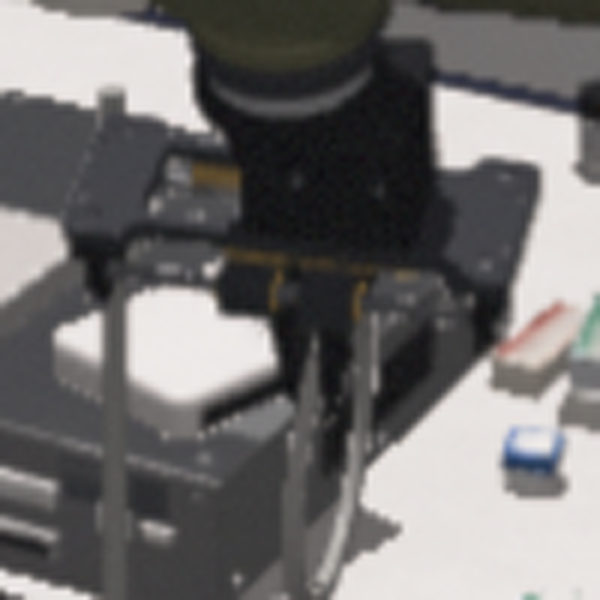

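The hook is hidden behind the gripper, but the height (bottom at about 0.228) and the force sequence match the ring being home. I'll relax the side load, open, and retreat along the tool axis.

{"op": "arm_command", "data": {"targets": [0,0,0,1,0.2,-0.5,0,0,0,0,0,0,0,0]}}

```text
time_s: 11.12
tcp_pos: [0.5249, -0.3726, 0.206]
ee_rot: [0.133, 0.618, 0.767, -0.107]
force: [2.4, 0.9, 0.2]
grip_width: 0.0077
finger_force: 30.0
```

{"op": "arm_command", "data": {"targets": [0,0,0,0,0,0,12,0,0,0,0,0,0,20,0,0,0,0,0,0,30,0,0,0,0,0,0,30,0,0,0,0,0,0,30]}}

```text
time_s: 11.53
tcp_pos: [0.5239, -0.3724, 0.2049]
ee_rot: [0.131, 0.619, 0.767, -0.107]
force: [0.2, 0.1, -0.2]
grip_width: 0.0284
finger_force: 0.0
```

{"op": "arm_command", "data": {"targets": [0,0,0,-0.4,1.6,4.7,30,0,0,0,-0.7,3.3,9.4,30,0,0,0,-0.7,3.3,9.4,30,0,0,0,-0.7,3.3,9.4,30,0,0,0,-1.4,6.6,18.8,30,0,0,0,-1.4,6.6,18.8,30,0,0,0,-1.4,6.6,18.8,30]}}

```text
time_s: 12.12
tcp_pos: [0.5175, -0.3405, 0.2967]
ee_rot: [0.132, 0.619, 0.767, -0.107]
force: [0.1, 0.1, 0.5]
grip_width: 0.0298
finger_force: 0.0
```

{"op": "arm_command", "data": {"targets": [0,0,0,-10,10,20,30,0,0,0,-20,20,15,30,0,0,0,-25,25,0,30,0,0,0,-25,25,0,30,0,0,0,-15,25,0,30,0,0,0,0,25,0,30,0,0,0,0,20,0,30,0,0,0,0,0,0,30]}}

```text
time_s: 12.78
tcp_pos: [0.4226, -0.1884, 0.3316]
ee_rot: [0.133, 0.617, 0.768, -0.106]
force: [-0.1, -0.0, 1.0]
grip_width: 0.0298
finger_force: 0.0
```

```bash
python3 - <<'E'
from h import *
s=cam("scene");t=cam("top"); print(arm.state()["force"],arm.state()["tcp_pos"])
a=cv2.resize(s["image"][110:210,310:400],None,fx=5.5,fy=5.5,interpolation=cv2.INTER_CUBIC)
b=cv2.resize(t["image"][160:270,360:440],None,fx=3,fy=3)
W=np.zeros((560,750,3),np.uint8);W[:a.shape[0],:a.shape[1]]=a;W[:b.shape[0],500:740]=b
cv2.imwrite("pics/c8.png",W[:,:,::-1])
E
```

```text
[-1.11858243 -0.4767038  -0.47929266] [ 0.4228044  -0.19068406  0.33097239]
```

View pics/c8.png

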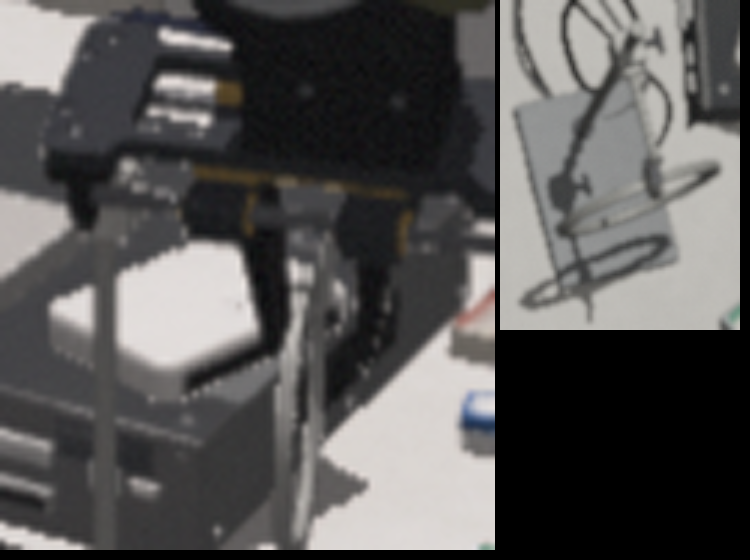

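Ring hangs on the hook in the top view (crop (640,200)), but the gripper blocks the scene view. I'll move the arm aside and check the height and latch numerically.

{"op": "arm_command", "data": {"targets": [0,0,0,-20,-10,0,30,0,0,0,-25,-20,0,30,0,0,0,-25,-25,0,30,0,0,0,-25,-30,0,30,0,0,0,-15,-35,0,30,0,0,0,-10,-38,0,30,0,0,0,-5,-40,0,30,0,0,0,0,-40,0,30]}}

```text
time_s: 13.55
tcp_pos: [0.2952, -0.4322, 0.3306]
ee_rot: [0.132, 0.62, 0.766, -0.108]
force: [0.1, -0.1, 0.6]
grip_width: 0.0298
finger_force: 0.0
```

{"op": "arm_command", "data": {"targets": [0,0,0,0,-40,0,30,0,0,0,0,-40,0,30,0,0,0,0,-30,0,30,0,0,0,0,-20,0,30,0,0,0,0,0,0,30,0,0,0,0,0,0,30]}}

```text
time_s: 14.05
tcp_pos: [0.2964, -0.5602, 0.3287]
ee_rot: [0.131, 0.62, 0.767, -0.107]
force: [-0.6, 0.6, -0.9]
grip_width: 0.0302
finger_force: 0.0
```

```bash
python3 - <<'E'
from h import *
plumb=np.array([.532,-.398,0]);A=np.radians(12.2);ex=np.array([np.cos(A),np.sin(A),0]);ey=np.array([-np.sin(A),np.cos(A),0])
s=cam("scene"); save(s,"pics/s9.png"); o=cv2.imread("pics/scene0.png")[:,:,::-1]
d=np.abs(s["image"].astype(int)-o).sum(2)
m=(d>60).astype(np.uint8); m[:, :325]=0; m[:,400:]=0; m[:120]=0; m[250:]=0
n,l,stt,c=cv2.connectedComponentsWithStats(m); print([x.tolist() for x in stt[1:] if x[4]>25])
k=1+np.argmax(stt[1:,4]); P=np.argwhere(l==k)[:,::-1]
def onv(p): 
    r=ray(s,p); T=((plumb-s["o"])@ex)/(r@ex); return s["o"]+r*T[:,None]
for zc in(.169,.18,.195):
    O=plumb+[0,0,zc]; th=np.linspace(0,2*np.pi,200)
    q=proj(s,O+.0645*(np.cos(th)[:,None]*ey+np.sin(th)[:,None]*np.array([0,0,1]))); print(zc,"box",q.min(0).round(1),q.max(0).round(1),"hit",m[q[:,1].round().astype(int),q[:,0].round().astype(int)].mean())
print("changed box",P.min(0),P.max(0))
b,a=[cv2.cvtColor(np.ascontiguousarray(i[145:172,355:376]),cv2.COLOR_RGB2GRAY) for i in(o,s["image"])]
print(b[::2]);print(a[::2])
E
```

```text
[[360, 158, 10, 55, 323], [365, 226, 13, 22, 115]]
0.169 box [357.4 160. ] [369.7 209.7] hit 0.46
0.18 box [357.5 156.1] [369.9 206. ] hit 0.28
0.195 box [357.7 150.8] [370.1 201. ] hit 0.13
changed box [360 158] [369 212]
[[ 73  74  72  73  72  73  73  72  73  71  72  72  70  72  71  72  71  73
   71  73  71]
 [ 83  83  85  85  83  74  73  72  72  73  72  72  72  72  72  72  71  70
   72  72  72]
 [140 143 155 161 157 120  82  73  72  71  69  70  71  71  72  73  76  74
   70  72  70]
 [ 89  93  91  82  91  97 109  78  76  74  72  71  69  70  81 100 113 107
   76  72  71]
 [108  95  90  78  93  79  80  86 106 109  87  79  83  85 111  91  93  88
   72  68  70]
 [220 220 215 180 110  76  68  74  74  81  80  82  93 113  85  78  72  71
   71  68  69]
 [222 221 220 216 129  84 100 175 170 107  90  72  78 100  84  77  71  69
   71  69  71]
 [223 223 223 217 128  85 114 220 223 219 215 187 173  99  81  82  71  70
   68  70  68]
 [224 225 226 220 117  84 119 201 223 223 223 223 215 109  87 119 154  95
   73  70  73]
 [220 224 226 220 148  90 101 180 218 223 223 221 198 103  85 115 160 146
  
[... 916 characters left out ...]
4 218 131  85 102 179 173 105  86  85  81 103  86  79  70  72
   71  69  71]
 [225 226 226 220 131  87 115 220 223 194 176 170  95  81  82  82  71  70
   70  71  71]
 [226 228 229 222 119  87 122 196 169 137 132 134  79  78  88 122 159  97
   73  70  76]
 [222 227 228 223 151  92 100 162 162 151 137  77  70  79  86 117 162 149
   89  83  84]
 [217 225 226 224 205 148 101 125 176 176 141  86  78  82  79  84  98 120
   82  67  60]
 [225 225 226 223 219 206 174 186 189 179 100  78  77  74  48  31  63 112
   68  57  53]
 [218 206 189 165 146 124 121 192 194 171  78  77  76  74  55  70 114  72
   58  45  31]
 [139 120  96  74  51  50  91 183 188 134  75  80  80  78  75  61  62  44
   26  28  20]]
```

The latch pixels are the same as before the job, so it is closed. The ring's changed region (rows 158–212) fits the home height. Handing in.

```bash
python3 -c "
from bench import arm
print(arm.close_job())"
```

```text
the job is handed in; nothing more can be done
None
```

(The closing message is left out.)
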